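Hook a tray onto a slotted rack plate and press it down until it locks

TASK

Hang the blue hook-on tray on the slotted metal plate: pick it up, put both hooks straight into the two slots until its back lies against the plate, then press it gently down until it sits fully home and the red spring catch has snapped out and locked it. Leave the tray hanging there level and let go, and do not disturb the other things on the bench.

Things in the scene. Friction and masses are not known exactly. Their poses are not given: they have to be found in the camera images.
- tray: Loose blue plastic hook-on tray, 0.2 to 0.35 kg, standing on the bench. Origin under the centre of its floor; +x points out of its back, the way its hooks point; z up. Floor 80 (x) by 100 mm (y), front and side walls 25 mm high, back wall at x = 40 to 45 mm, 80 mm high. Low in its middle the back wall has a window, z = 14 to 31 mm, y = -12 to 12 mm; the bar below it rides over the catch
- tray_grip (a point): TCP point for a grip from above on the tray's carrying web, 13 mm below its top edge: at x = -3, y = 0, z = 62 mm in the tray's frame, axes as the tray's. The web is 10 mm thick (grip across y), runs along x from -36 mm to the back wall and rises to z = 75 mm
- tray_hooks (a point): Midway between the tray's two steel hooks, on the underside of their tongues, at the rear face of the back wall (x = 45, y = 0, z = 55 mm in the tray). Hooks at y = -30 and +30 mm, 5 mm wide: tongue 8 mm high, reaching 12 mm back; its last 5 mm turn down to 29 mm below this point, so a hook is 37 mm high with a 7 mm gap for the plate
- stand: Fixed rack: grey foot plate 110 x 170 x 10 mm, two dark posts 196 mm high and before them an upright aluminium plate, 140 mm wide, 5 mm thick, nominally at z = 46 to 180 mm. Origin at bench height under the middle of the plate's front face, which is the plane x = 0 and looks to -x. The plate is clamped up to 13 mm above or below nominal; this offset is not reported: find it by feel or sight
- slots (a point): NOMINAL point midway between the two slots at their lower ends, on the plate's front face (stand x = 0, y = 0, z = 125 mm); real height differs by the plate's unknown offset (up to 13 mm either way). Slots at y = -30 and +30 mm, 9 mm wide, 40.5 mm high, 15 mm free behind. Hooks that miss them touch the face with the tray's origin at stand x = -57 mm; fully in it is at -45 mm
- home (a point): NOMINAL place of the tray's origin when home (stand x = -45, y = 0, z = 70 mm; axes as the stand's, tray's parallel); real height differs by the plate's unknown offset. There the tongues rest hard on the slots' lower ends. Hooks enter with the tray 29 to 32 mm above its real home; then press down about 31 mm. Force of the tray on the rack must stay below 30 N
- catch (a joint): Red spring catch 16 mm wide, 8 mm out of the plate's middle, nominally 85 to 99 mm above the bench; top sloped, underside square. Value in m: 0 out, about 0.008 pushed back. Spring 1.5 to 4.5 N, so 5 to 15 N of downward push carries the tray past. It is met about 29 mm above home and snaps out through the tray's window 1.5 mm above home, so that the tray cannot be lifted
- bottle_15: Loose white sample bottle, 46 mm across, 100 mm high, bystander; origin at its underside
- cap_1: Loose white screw cap, 45 mm across, 24 mm high, bystander; origin at its underside
- timer: Loose white lab timer, 66 x 68 x 21 mm, bystander; origin at its underside
- marker_1: Loose blue marker pen, 140 mm long, bystander; origin at its underside
Mind the look-alikes: they are no part of the job. Of the things that look like the tray, the middle-sized one is meant.

How it is judged (in metres and radians):
On the way:
1. both hooks are through the slots, the tray still raised above its home (x of tray in the frame of stand between -0.0505 and -0.04 m and y of tray in the frame of stand between -0.006 and 0.006 m and z of tray in the frame of stand between 0.0845 and 0.12 m), for 0.1 s.
At the end, for the whole second after the job is handed in: Tray at rest on the plate, both hooks in the slots: back within 5 mm of the plate, centred within 6 mm, level within 0.1 rad, square within 0.12 rad, its origin 53 to 83.8 mm above the bench and the catch out (joint below 1.5 mm), which together is possible only when locked (x of tray in the frame of stand between -0.0505 and -0.04 m and y of tray in the frame of stand between -0.006 and 0.006 m and z of tray in the frame of stand between 0.053 and 0.0838 m and value of joint catch below 0.0015 m and angle between tray's own z axis and vertical below 0.1 rad and angle between the x axis of tray and the x axis of stand, either way round below 0.12 rad and linear speed of tray below 0.02 m/s and contact force between tray and stand above 0.5 N); the robot touches nothing.
It fails at once if the tray was pressed on the rack with more than 30 N (contact force between tray and stand above 30 N).
It fails at once if a bystander was disturbed (moved more than 25 mm) (distance of any of bottle_15, cap_1, timer, marker_1 from where it was at the start of the episode above 0.025 m).
It also fails if it takes over 58 s, if anything falls off the work surface, if the arm or the gripper's body presses on something with over 40 N, if the wrist force passes 120 N, or if a joint passes its speed limit or range.

ROBOT

A 7-joint arm with a two-finger parallel gripper is mounted at the origin on a cart in front of the work surface, level with it; the furniture and walls round the work are solid. World frame = base frame: x ahead of the robot, y to its left, z up, the work surface at z = 0. Lengths are in mm, angles in rad, forces in N, time in s.
With the tool pointing down it reaches from about 400 to 875 mm from the base axis. Payload 4.4 kg.
Tool frame: the origin (TCP) lies between the finger pads, 19 mm behind the fingertips; this is the grasp point; z points along the fingers, y is the line along which they close (so a half turn about z gives the same grasp; the last joint's range is limited). The gripper opens to 85 mm and grips with 20 to 120 N. Pads are 22 mm wide; open, the fingers measure 114 mm over their backs; the gripper's body (76 mm by 85 mm) begins 54 mm behind the grasp point. The pads swing forward as they close: fully open they stand 13 mm farther back than shut.
Start: joints at [1.138, 0.628, 0.038, 1.517, -0.027, 0.996, -0.02], TCP at [233.137, -606.766, 250.013] pointing down, gripper open.
Joint ranges: [-3.06, 3.06], [-0.37, 2.12], [-1.25, 1.32], [0.18, 2.47], [-1.1, 4.24], [0.23, 1.98], [-2.94, 2.94]. Speed limits (rad/s): [2.57, 2.57, 3.14, 3.14, 3.14, 3.14, 3.14].

INTERFACE

Orientations are given as [roll, pitch, yaw] about the fixed x, y, z axes, in that order (R = Rz(yaw) Ry(pitch) Rx(roll)).
In Python, from cell import ctrl gives the robot as it stands.
- The arm moves only by the tool send_rows, never from a script. Its argument "rows" is a list that holds one entry, the list of rows, each a list of 6 numbers: the shift along the tool's x, y, z in cm, then the turn, a rotation vector about the tool's x, y, z in rad. In form: [[[tx, ty, tz, wx, wy, wz], ...]]. A call has 1 to 10 rows; each row is the pose to reach, as a shift and turn from the pose commanded when the call began, along the tool's axes at that moment; what a row does not reach only later rows make up. A row lasts 1/10 s, in which the tool goes at most 50 mm and 8.59 degrees, less where a joint would pass 70% of its speed; a pose out of reach is approached as far as the arm can. A call with a gripper value outside its range is refused whole. "grip" is the closure in counts, from 0 (fully open) to 255 (shut), set as the call begins (left out, the last holds). The fingers move at their own pace and stop on an object; the grip force is fixed at half the most. Time passes only in rows, so rows that repeat a pose let the fingers close. It gives the time, the measured TCP pose, the force, the opening and the grip force at its end, in the units of the state.
- ctrl.read_state(): the state, without advancing time (a new reading comes with each control period).
- ctrl.get_image(name): name is "scene" or "top" or "wrist"; returns a dict with "pixels" (384x512x3 uint8, red, green, blue), "fx", "fy", "cx", "cy" (pixels), "D" ([k1, k2, p1, p2, k3] as OpenCV has them; the pictures are not rectified), "extrinsics" (4x4, takes a point from camera to world coordinates); the wrist camera has in their place "mount" (4x4, takes a point from camera to tool coordinates, whose origin is the TCP and whose axes are the flange's). Camera axes: x right, y up, looking along -z (the intrinsics and any distortion apply to the point x, -y, -z); pixel columns grow to the right and rows downward; lengths in mm; the calibration is good to about 2 mm. A picture is of the moment at which its call begins: read the wrist's pose just before it. There is no depth.
- ctrl.finish_job(): hands the job in; it is judged then, once.
The state is a dict: "clock": time; "qpos": joint angles; "qd": joint speeds; "tau": joint torques, N m; "eef_pos": TCP position; "tool_rot": TCP orientation; "force": force on the tool from outside, world axes, zero at the start; "torque": the same for the moment, N m; "width": finger opening in mm; "gripper_force": force on a finger pad.
Only numpy, scipy, OpenCV 4.12 (cv2) and the standard library are available. Lean on these libraries where they do the work, as an engineer would, in place of code of your own. Each camera call takes 0.05 s, during which the arm holds its last target. There are 200 camera calls.

## Working session

There is one attempt and no reset: what is moved stays moved. The work goes in short steps, Python scripts to look and compute and a tool call to move; the robot and the scene stay as the last step left them, time stands still between calls to the robot, and variables do not carry over. Pictures are saved under pics/ and viewed, at most 10 in all, crops included, and the job is handed in when it is done.

Besides the shell and the picture viewer there is one more tool, called after "Emit:" in YAML: its name, and indented under it one key for each argument. send_rows: Moves the arm, as the interface text tells. Its arguments: {"type":"object","properties":{"rows":{"type":"array","items":{"type":"array","items":{"type":"array","items":{"type":"number"}}}},"grip":{"type":"number"}},"required":["rows"]}

```bash
mkdir -p pics
python3 - <<'E'
from cell import ctrl
import cv2,numpy as np,pickle
s=ctrl.read_state();print(s)
d={n:ctrl.get_image(n) for n in("scene","top")}
pickle.dump(d,open('im.pkl','wb'))
for n in d:
    cv2.imwrite(f'pics/{n}0.png',cv2.cvtColor(d[n]['pixels'],cv2.COLOR_RGB2BGR)); print(n,d[n]['fx'],d[n]['D'],d[n]['extrinsics'])
E
```

```text
{'clock': 0.0, 'qpos': array([ 1.13821226,  0.62935824,  0.03843323,  1.51837912, -0.02702733,
        0.99627161, -0.01996676]), 'qd': array([ 0.00080379,  0.00047829, -0.00105769,  0.00113588,  0.00067245,
       -0.00080481,  0.0002474 ]), 'tau': array([-1.52585944e-03, -5.63413095e+01,  1.22581422e+00, -1.93448031e+01,
        1.09946533e-02,  1.05051047e-02,  6.39100293e-06]), 'eef_pos': array([ 232.92799639, -606.20139425,  249.07747181]), 'tool_rot': array([-3.13969374e+00, -2.29897635e-06,  3.66809237e-01]), 'force': array([-0.22600681, -0.10454662,  0.0534074 ]), 'torque': array([ 0.01867063, -0.00732124,  0.03836553]), 'gripper_force': 0.0, 'width': 85.61177558701249}
scene 366.5887751517835 [-0.12135049  0.          0.          0.          0.        ] [[-8.62094926e-01  2.47768412e-01 -4.42044287e-01  6.89464033e+01]
 [-5.06492242e-01 -3.93653219e-01  7.67139331e-01  7.01809640e+02]
 [ 1.60607372e-02  8.85238927e-01  4.64859221e-01  5.79915010e+02]
 [ 0.00000000e+00  0.00000000e+00  0.00000000e+00  1.00000000e+00]]
top 423.77962710327455 [-0.14948003  0.          0.          0.          0.        ] [[-5.91702905e-03  9.86465216e-01 -1.63863866e-01  3.53991251e+02]
 [-9.99973675e-01 -5.14876295e-03  5.11276675e-03 -9.99356463e+01]
 [ 4.19987035e-03  1.63889805e-01  9.86469712e-01  1.25594581e+03]
 [ 0.00000000e+00  0.00000000e+00  0.00000000e+00  1.00000000e+00]]
```

View pics/scene0.png

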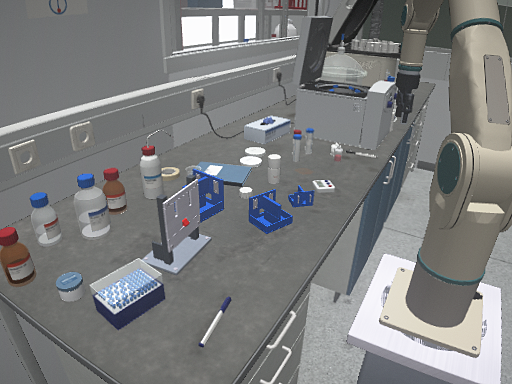

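View pics/top0.png

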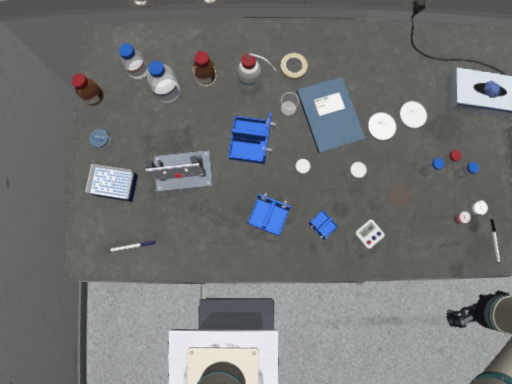

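```bash
cat > h.py <<'E'
import cv2,numpy as np,pickle
from scipy.spatial.transform import Rotation as R
def K(d): return np.array([[d['fx'],0,d['cx']],[0,d['fy'],d['cy']],[0,0,1.]])
def ray(d,uv,T=None):
    T=d['extrinsics'] if T is None else T
    p=cv2.undistortPoints(np.array(uv,float).reshape(-1,1,2),K(d),np.array(d['D'],float)).reshape(-1,2)
    v=np.c_[p[:,0],-p[:,1],-np.ones(len(p))]
    return T[:3,3],v@T[:3,:3].T
def onz(d,uv,z,T=None):
    o,v=ray(d,uv,T); return o+v*((z-o[2])/v[:,2])[:,None]
def proj(d,P,T=None):
    T=d['extrinsics'] if T is None else T
    P=np.atleast_2d(np.array(P,float)); c=(P-T[:3,3])@T[:3,:3]
    return cv2.projectPoints(c*[1,-1,-1],np.zeros(3),np.zeros(3),K(d),np.array(d['D'],float))[0].reshape(-1,2)
def toolT(s):
    T=np.eye(4);T[:3,:3]=R.from_euler('xyz',s['tool_rot']).as_matrix();T[:3,3]=s['eef_pos'];return T
def shift(s,tgt,yaw=None):
    "tool-frame cm shift, rotvec to target (tool down, tool yaw)"
    T=toolT(s); d=T[:3,:3].T@(np.array(tgt)-T[:3,3])/10
    w=np.zeros(3)
    if yaw is not None: w=(R.from_matrix(T[:3,:3]).inv()*R.from_euler('xyz',[np.pi,0,yaw])).as_rotvec()
    return d.round(2),w.round(4)
def cross(a,b):
    (o1,v1),(o2,v2)=a,b; A=np.c_[v1[0],-v2[0]]; t=np.linalg.lstsq(A,o2-o1,rcond=None)[0]
    p,q=o1+v1[0]*t[0],o2+v2[0]*t[1]; return (p+q)/2,np.linalg.norm(p-q)
E
python3 - <<'E'
from h import *
from cell import ctrl
d=pickle.load(open('im.pkl','rb'));t=d['top'];sc=d['scene']
m=cv2.inRange(cv2.cvtColor(t['pixels'],cv2.COLOR_RGB2HSV),(105,150,80),(125,255,255))
for c in cv2.findContours(m,0,2)[0]:
    if cv2.contourArea(c)>100:
        r=cv2.minAreaRect(c);b=cv2.boxPoints(r);P=onz(t,b,20)
        print(r,P[:,:2].mean(0).round(),np.linalg.norm(np.diff(P,axis=0),axis=1).round())
m=cv2.inRange(cv2.cvtColor(t['pixels'],cv2.COLOR_RGB2HSV),(0,170,100),(6,255,255))[165:185,160:200]
y,x=np.nonzero(m);uv=[x.mean()+160,y.mean()+165]
hs=cv2.cvtColor(sc['pixels'],cv2.COLOR_RGB2HSV)
m=cv2.inRange(hs,(0,170,100),(6,255,255))[210:235,170:205];y,x=np.nonzero(m);uv2=[x.mean()+170,y.mean()+210]
print('catch',uv,uv2,cross(ray(t,[uv]),ray(sc,[uv2])))
print('foot',onz(t,[[152,154],[210,151],[213,187],[155,191]],10).round())
w=ctrl.get_image('wrist');print(w['mount'],w['fx'],w['D'])
print(shift(ctrl.read_state(),[400,-190,300],0))
E
python3 -c "
import cv2,numpy as np
a=cv2.imread('pics/top0.png')[140:245,140:280];b=cv2.imread('pics/scene0.png')[165:275,140:325]
a=cv2.resize(a,(700,525));b=cv2.resize(b,(800,476))
cv2.imwrite('pics/a.png',a);cv2.imwrite('pics/b.png',b)"
```

```text
((323.0037841796875, 224.0867919921875), (23.220355987548828, 19.780303955078125), 42.51044845581055) [ 456. -297.] [59. 68. 59.]
((268.53863525390625, 214.39947509765625), (34.31839370727539, 31.949134826660156), 21.037513732910156) [ 486. -137.] [ 94. 101.  94.]
((249.49462890625, 135.53623962402344), (36.527252197265625, 50.595924377441406), 8.426968574523926) [727. -82.] [160. 112. 159.]
((155.75, 67.75), (13.435027122497559, 14.142135620117188), 45.0) [953. 216.] [46. 47. 45.]
((126.0, 50.0), (12.649109840393066, 13.281564712524414), 71.56504821777344) [1020.  318.] [43. 47. 43.]
catch [np.float64(178.0), np.float64(175.15384615384616)] [np.float64(185.24), np.float64(221.48)] (array([589.05207216, 117.80421595,  99.4197672 ]), np.float64(1.5462237863156518))
foot [[673. 216.  10.]
 [681.  38.  10.]
 [570.  28.  10.]
 [558. 203.  10.]]
[[ 3.80432755e-04  9.59567642e-01  2.81477877e-01  7.24388689e+01]
 [ 9.99999469e-01 -9.56102539e-05 -1.02561540e-03 -8.27159558e-01]
 [-9.57235183e-04  2.81478118e-01 -9.59567169e-01 -1.23948806e+02]
 [ 0.00000000e+00  0.00000000e+00  0.00000000e+00  1.00000000e+00]] 300.61374182529033 [0.0136162 0.        0.        0.        0.       ]
(array([ 30.52, -32.88,  -5.02]), array([-1.400e-03,  3.000e-04,  3.667e-01]))
```

View pics/a.png

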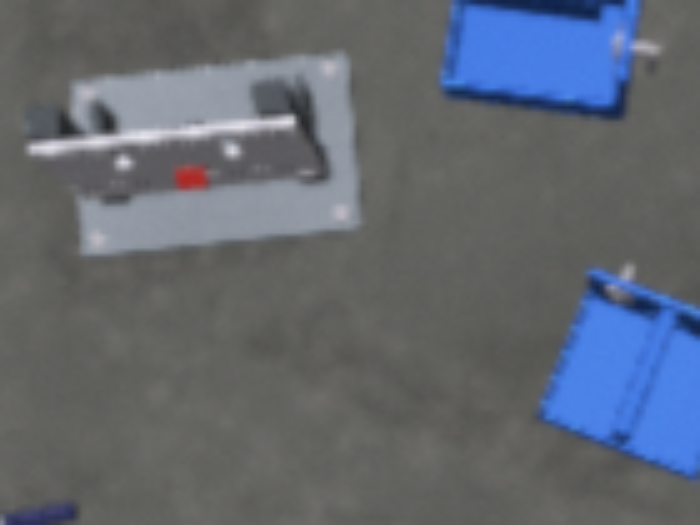

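View pics/b.png

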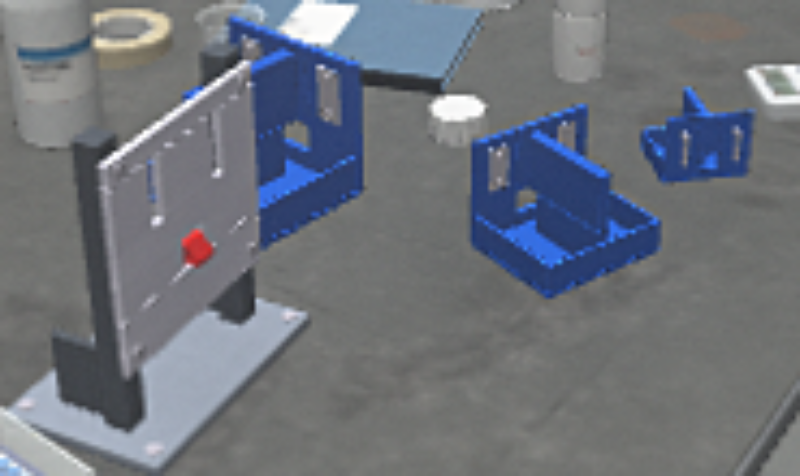

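Run:
```python
from h import *
from cell import ctrl
d=pickle.load(open('im.pkl','rb'));t=d['top'];sc=d['scene']
for n,a,b in(('topL',(146,169),(163.6,203.2)),('topR',(199,164),(197.8,180)),('slotL',(164.8,172.2),(140+157/4.324,165+219/4.324)),('slotR',(186.4,169.8),(140+217/4.324,165+173/4.324))):
    print(n,cross(ray(t,[a]),ray(sc,[b])))
print(shift(ctrl.read_state(),[485,-137,220],2.78))
```

```text
topL (array([588.251355  , 186.5409881 , 183.82912109]), np.float64(0.11930852155145841))
topR (array([600.56842203,  47.35104562, 181.76547165]), np.float64(0.8383271092684155))
slotL (array([590.15220157, 147.82643535, 131.38590183]), np.float64(0.53101383557354))
slotR (array([596.26337939,  88.5032315 , 130.35413009]), np.float64(1.2911107835440159))
(array([ 40.36, -34.77,   2.98]), array([-7.0000e-04, -1.7000e-03, -2.4133e+00]))
```

Emit:
send_rows:
  rows:
    - [[20,-17,1.5,0,0,-0.7],[30,-26,3,0,0,-1.4],[40.4,-34.8,3,0,0,-1.4],[40.4,-34.8,3,0,0,-1.4],[40.4,-34.8,3,0,0,-1.4],[40.4,-34.8,3,0,0,-1.4],[40.4,-34.8,3,0,0,-1.4],[40.4,-34.8,3,0,0,-1.4],[40.4,-34.8,3,0,0,-1.4],[40.4,-34.8,3,0,0,-1.4]]
  grip: 0

```text
clock: 1.15
eef_pos: [469.9, -165.3, 221.8]
tool_rot: [3.141, 0.0, 1.771]
force: [0.0, -0.5, -0.3]
width: 85.3
gripper_force: 0.0
```

Emit:
send_rows:
  rows:
    - [[0,0,0,0,0,-1.01],[0,0,0,0,0,-1.01],[0,0,0,0,0,-1.01],[0,0,0,0,0,-1.01],[0,0,0,0,0,-1.01],[0,0,0,0,0,-1.01],[0,0,0,0,0,-1.01],[0,0,0,0,0,-1.01],[0,0,0,0,0,-1.01],[0,0,0,0,0,-1.01]]

```text
clock: 2.15
eef_pos: [469.3, -167.1, 221.8]
tool_rot: [-3.141, -0.0, 2.775]
force: [0.0, 0.1, -0.3]
width: 85.6
gripper_force: 0.0
```

Run:
```python
from h import *
from cell import ctrl
s=ctrl.read_state();w=ctrl.get_image('wrist');pickle.dump((s,w),open('w1.pkl','wb'))
print(s['clock'],s['eef_pos'],s['tool_rot'],s['qpos'],s['force'])
cv2.imwrite('pics/w1.png',cv2.cvtColor(w['pixels'],cv2.COLOR_RGB2BGR))
```

```text
2.15 [ 469.30983144 -167.06180158  221.82049071] [-3.14143297e+00 -3.96996940e-05  2.77478806e+00] [ 0.73247106  0.51886923 -0.64900617  1.95298949  0.4273639   0.80881632
  1.04928764] [ 0.02762943  0.05089109 -0.32973418]
```

View pics/w1.png

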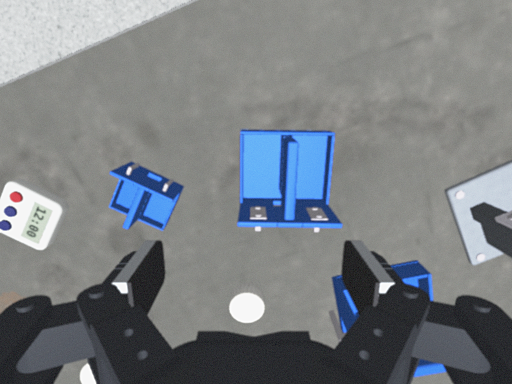

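Run:
```python
from h import *
from cell import ctrl
s,w=pickle.load(open('w1.pkl','rb'));T=toolT(s)@w['mount']
hs=cv2.cvtColor(w['pixels'],cv2.COLOR_RGB2HSV)
P=onz(w,[[240,130],[334,131]],25,T);print(P,np.linalg.norm(P[1]-P[0]),'yaw',np.arctan2(*(P[1]-P[0])[:2][::-1])+np.pi/2, P.mean(0))
B=onz(w,[[238,226],[341,226]],80,T);print(B,np.linalg.norm(B[1]-B[0]),B.mean(0),(B-P).mean(0),'yaw',np.arctan2(*(B[1]-B[0])[:2][::-1])+np.pi/2)
for v in range(130,226,8):
    r=w['pixels'][v,270:312].astype(int); print(v,r[:,2].tolist())
```

```text
[[ 424.5521618  -163.36919195   25.        ]
 [ 460.90390099  -71.6599596    25.        ]] 98.65106305414326 yaw 2.764210539002248 [ 442.72803139 -117.51457578   25.        ]
[[ 504.01157965 -194.51628634   80.        ]
 [ 539.09497785 -102.83618141   80.        ]] 98.16356996688238 [ 521.55327875 -148.67623387   80.        ] [ 78.82524736 -31.1616581   55.        ] yaw 2.7761129734858496
130 [125, 117, 124, 120, 128, 137, 147, 155, 152, 148, 134, 126, 126, 114, 118, 118, 118, 122, 112, 120, 134, 148, 148, 151, 146, 137, 121, 118, 116, 118, 118, 116, 119, 117, 118, 118, 133, 150, 148, 150, 149, 131]
138 [247, 247, 247, 247, 247, 247, 247, 247, 247, 250, 250, 173, 115, 145, 150, 125, 113, 110, 112, 110, 112, 121, 152, 224, 251, 251, 248, 247, 247, 247, 247, 247, 247, 247, 247, 247, 247, 247, 247, 247, 247, 247]
146 [247, 247, 247, 247, 247, 247, 247, 247, 248, 252, 243, 146, 109, 113, 106, 98, 102, 151, 230, 250, 248, 247, 247, 247, 247, 247, 247, 244, 242, 246, 247, 247, 247, 247, 247, 247, 247, 247, 247, 247, 247, 247]
154 [247, 247, 247, 247, 247, 247, 247, 247, 249, 252, 222, 127,
[... 1164 characters left out ...]
, 247, 247, 247, 247, 247, 247, 247, 247, 247, 247, 247]
202 [114, 111, 153, 251, 255, 251, 250, 250, 251, 255, 247, 173, 107, 91, 128, 222, 249, 248, 247, 247, 247, 246, 247, 248, 246, 203, 132, 111, 110, 112, 112, 114, 114, 115, 115, 119, 116, 118, 115, 114, 115, 112]
210 [111, 114, 115, 116, 109, 113, 113, 117, 114, 116, 114, 110, 101, 103, 155, 234, 250, 248, 247, 247, 247, 246, 248, 249, 218, 138, 105, 107, 109, 113, 115, 114, 115, 114, 116, 112, 114, 116, 117, 119, 122, 122]
218 [115, 118, 117, 116, 117, 114, 116, 113, 114, 116, 118, 110, 111, 126, 195, 246, 252, 251, 249, 249, 249, 250, 251, 249, 200, 124, 112, 121, 118, 115, 110, 109, 112, 118, 115, 116, 114, 115, 117, 114, 120, 151]
```

Run:
```python
from h import *
from cell import ctrl
s,w=pickle.load(open('w1.pkl','rb'));T=toolT(s)@w['mount']
o=np.array([442.73,-117.51]);a=-.373;x=np.array([np.cos(a),np.sin(a)]);y=np.array([-x[1],x[0]])
for uv in([292,155],[290.8,180],[289.4,215]):
    p=onz(w,[uv],75,T)[0,:2]-o; print(p@x-40,p@y)
print(shift(ctrl.read_state(),[477.2,-131,62],a+np.pi),[T[:3,3]])
```

```text
-22.61356182107448 -0.1493590509750635
0.7780769170782875 -0.24859340776740566
35.49400345329212 -0.13823896158547788
(array([ 0.56,  3.65, 15.98]), array([-0.0002, -0.    ,  0.0067])) [array([ 403.33076539, -140.29308435,  345.77343446])]
```

Emit:
send_rows:
  rows:
    - [[0.56,3.65,2,0,0,0.0067],[0.56,3.65,6,0,0,0.0067],[0.56,3.65,10,0,0,0.0067],[0.56,3.65,13,0,0,0.0067],[0.56,3.65,15,0,0,0.0067],[0.56,3.65,16,0,0,0.0067],[0.56,3.65,16,0,0,0.0067],[0.56,3.65,16,0,0,0.0067]]

```text
clock: 3.0
eef_pos: [477.8, -130.9, 62.5]
tool_rot: [3.141, 0.001, 2.77]
force: [0.1, -0.4, 0.8]
width: 85.1
gripper_force: 0.0
```

Emit:
send_rows:
  rows:
    - [[0,0,0,0,0,0],[0,0,0,0,0,0],[0,0,0,0,0,0],[0,0,0,0,0,0],[0,0,0,0,0,0],[0,0,0,0,0,0],[0,0,0,0,0,0],[0,0,0,0,0,0],[0,0,0,0,0,0],[0,0,0,0,0,0]]
  grip: 255

```text
clock: 4.0
eef_pos: [477.2, -131.2, 62.1]
tool_rot: [-3.141, 0.0, 2.77]
force: [-1.7, -1.4, 4.9]
width: 9.1
gripper_force: 59.5
```

Emit:
send_rows:
  rows:
    - [[0,0,-1,0,0,0],[0,0,-3,0,0,0],[0,0,-6,0,0,0],[0,0,-9,0,0,0],[0,0,-12,0,0,0],[0,0,-13,0,0,0],[0,0,-13,0,0,0]]

```text
clock: 4.7
eef_pos: [477.7, -131.1, 192.8]
tool_rot: [3.141, 0.002, 2.77]
force: [0.3, 0.2, -3.2]
width: 9.2
gripper_force: 58.7
```

Run:
```python
from h import *
from cell import ctrl
s=ctrl.read_state();print(s['clock'],s['eef_pos'],s['tool_rot'],s['force'],s['torque'])
print(shift(s,np.array([594,118,0])+R.from_euler('z',.08).apply([-170,0,230]),.08+np.pi))
```

```text
4.7 [ 477.69169803 -131.07468864  192.78911088] [3.14130664e+00 2.40174026e-03 2.76982997e+00] [ 0.34275122  0.20615663 -3.1976854 ] [ 0.03924502  0.03406936 -0.0152561 ]
(array([13.5 , 20.01, -3.75]), array([-3.000e-04,  2.400e-03, -4.518e-01]))
```

Run:
```python
from h import *
from cell import ctrl
s=ctrl.read_state()
print(shift(s,np.array([594,118,0])+R.from_euler('z',.08).apply([-110,-140,260]),.08+np.pi))
```

```text
(array([ 1.98, 10.04, -6.72]), array([-3.000e-04,  2.400e-03, -4.518e-01]))
```

Emit:
send_rows:
  rows:
    - [[0.4,2,-2,0,0,-0.1],[0.8,4,-4,0,0,-0.2],[1.2,6,-5.5,0,0,-0.3],[1.6,8,-6.7,0,0,-0.4],[2,10,-6.7,0,0,-0.45],[2,10,-6.7,0,0,-0.45],[2,10,-6.7,0,0,-0.45],[2,10,-6.7,0,0,-0.45],[2,10,-6.7,0,0,-0.45],[2,10,-6.7,0,0,-0.45]]

```text
clock: 5.7
eef_pos: [494.6, -31.2, 258.5]
tool_rot: [-3.141, -0.001, -3.065]
force: [-0.1, -0.8, -4.4]
width: 9.2
gripper_force: 59.0
```

Run:
```python
from h import *
from cell import ctrl
s=ctrl.read_state();w=ctrl.get_image('wrist');pickle.dump((s,w),open('w2.pkl','wb'))
print(s['clock'],s['eef_pos'],s['tool_rot'],s['qpos'],s['force'])
cv2.imwrite('pics/w2.png',cv2.resize(cv2.cvtColor(w['pixels'],cv2.COLOR_RGB2BGR),(800,600)))
```

```text
5.7 [494.59752545 -31.23312489 258.45824405] [-3.14143805e+00 -7.60511818e-04 -3.06452586e+00] [ 0.5671855   0.5019967  -0.81649168  1.91286573  0.45560395  0.92246615
  1.17638511] [-0.11655459 -0.82572842 -4.42487507]
```

View pics/w2.png

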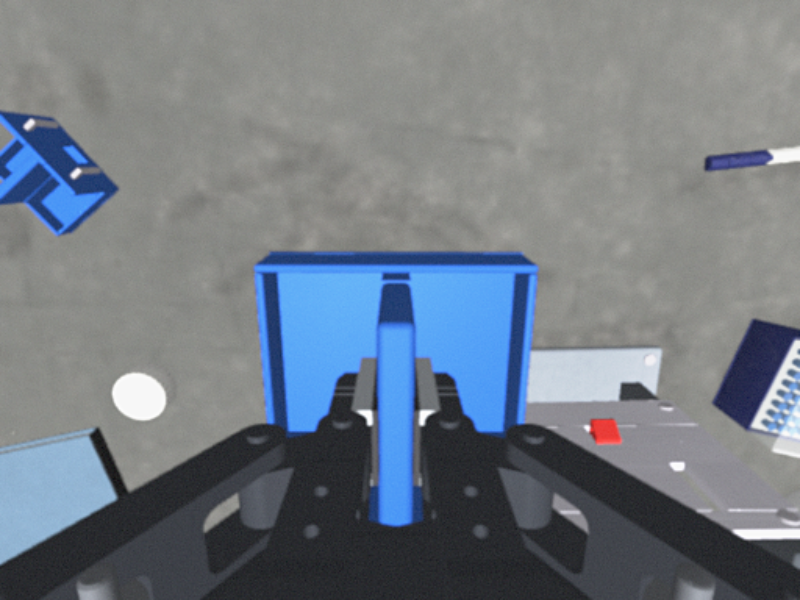

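Run:
```python
from h import *
s,w=pickle.load(open('w2.pkl','rb'));T=toolT(s)@w['mount']
d=pickle.load(open('im.pkl','rb'));t=d['top'];sc=d['scene']
g=cv2.cvtColor(w['pixels'],cv2.COLOR_RGB2GRAY)
# subpixel horizontal edges by column gradient
def edge(c,r0,r1):
    k=cv2.GaussianBlur(g,(5,3),0)[r0:r1,c].astype(float); dd=np.diff(k); i=np.argmax(abs(dd)); return r0+i+.5,dd[i]
F=np.array([[c,edge(c,216,230)[0]] for c in range(345,418,4)])
P=onz(w,F,10,T);p=np.polyfit(P[:,1],P[:,0],1);print('foot front yaw',-np.arctan(p[0]),'x at y118',np.polyval(p,118),F[[0,-1]])
G=np.array([[c,edge(c,250,264)[0]] for c in range(345,425,4)]);print(G.T.round(1))
for z in (49,53):
    P=onz(w,G,z,T);p=np.polyfit(P[:,1],P[:,0],1);print('plate bottom yaw',-np.arctan(p[0]),'x',np.polyval(p,118))
H=np.array([[c,edge(c,332,350)[0]] for c in range(475,508,4)]);print(H.T.round(1))
for z in (180,183,186):
    P=onz(w,H,z,T);p=np.polyfit(P[:,1],P[:,0],1);print('plate top yaw',-np.arctan(p[0]),'x',np.polyval(p,118))
m=cv2.inRange(cv2.cvtColor(w['pixels'],cv2.COLOR_RGB2HSV),(0,170,100),(6,255,255));y,x=np.nonzero(m);print('catch px',x.min(),x.max(),y.min(),y.max())
c=[x.mean(),y.mean()]
for n,im,uv in(('top',t,(178,175.15)),('scene',sc,(185.2,221.5))): print('catch',n,cross(ray(w,[c],T),ray(im,[uv])))
b=[677/1.5625,464/1.5625]
for n,im,uv in(('top',t,(164.8,172.2)),('scene',sc,(140+157/4.324,165+219/4.324))): print('slotL',n,cross(ray(w,[b],T),ray(im,[uv])))
c=cv2.resize(cv2.cvtColor(w['pixels'],cv2.COLOR_RGB2BGR)[245:365,335:512],None,fx=4.5,fy=4.5,interpolation=2);cv2.imwrite('pics/w2c.png',c)
```

```text
foot front yaw 0.10018263944781249 x at y118 567.6572181432822 [[345.  224.5]
 [417.  222.5]]
[[345.  349.  353.  357.  361.  365.  369.  373.  377.  381.  385.  389.
  393.  397.  401.  405.  409.  413.  417.  421. ]
 [256.5 256.5 256.5 256.5 256.5 256.5 256.5 256.5 256.5 256.5 256.5 256.5
  256.5 255.5 255.5 255.5 255.5 255.5 251.5 253.5]]
plate bottom yaw 0.12194309685085016 x 594.857137685133
plate bottom yaw 0.12194309685085217 x 592.5838381644361
[[475.  479.  483.  487.  491.  495.  499.  503.  507. ]
 [344.5 344.5 344.5 344.5 344.5 344.5 344.5 344.5 344.5]]
plate top yaw 0.09161125361042895 x 603.1583717982261
plate top yaw 0.09161125361043312 x 600.2970343801829
plate top yaw 0.09161125361042224 x 597.435696962139
catch px 378 396 269 282
catch top (array([587.02368711, 116.75216948, 104.546066  ]), np.float64(0.9527461503342631))
catch scene (array([588.96279079, 119.28439754, 100.45506648]), np.float64(0.2232653715568325))
slotL top (array([588.83955646, 147.87911768, 134.93828623]), np.float64(2.091780273342543))
slotL scene (array([588.64707589, 149.57687856, 133.09311132]), np.float64(1.0469640402669766))
```

View pics/w2c.png

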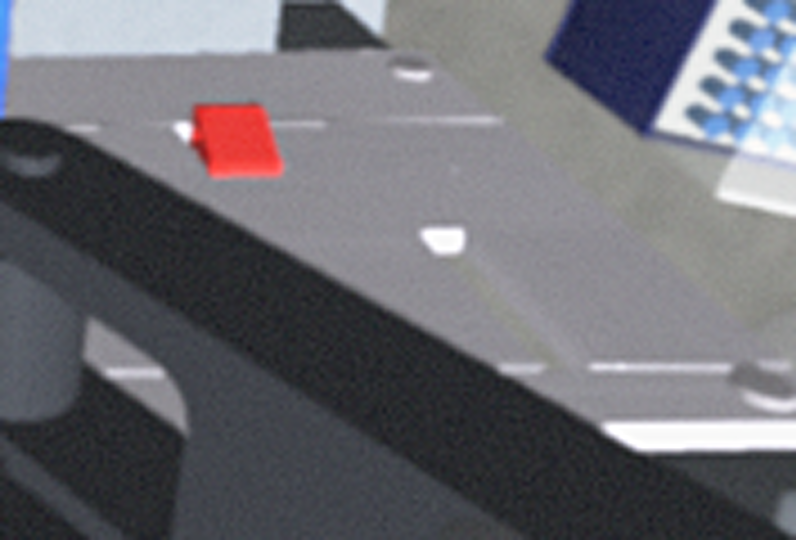

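```bash
cat >> h.py <<'E'
O=np.array([593.3,118.2,0]);YAW=.092
def st(p): return O+R.from_euler('z',YAW).apply(p)
def inst(p): return R.from_euler('z',-YAW).apply(np.array(p)-O)
E
python3 - <<'E'
from h import *
from cell import ctrl
s,w=pickle.load(open('w2.pkl','rb'));T=toolT(s)@w['mount']
for X in(-2,0,2):
    o=[]
    n=st([1,0,0])-st([0,0,0]);q=st([X,0,0])
    for uv,zn in(([485,338.6],180),([433.4,295.9],125)):
        c,v=ray(w,[uv],T);v=v[0];p=c+v*((q-c)@n/(v@n));o+=[p[2]-zn,inst(p)[1]]
    print(X,np.round(o,1))
s=ctrl.read_state();print(shift(s,st([-57,0,236]),YAW+np.pi))
E
```

```text
-2 [ 6.5 41.1  7.7 32.2]
0 [ 4.4 43.1  4.9 34. ]
2 [ 2.2 45.   2.2 35.9]
(array([-5.29, 14.04,  2.26]), array([-0.0001, -0.0004, -0.0147]))
```

Run:
```python
from h import *
from cell import ctrl
s=ctrl.read_state();print(shift(s,st([-110,140,260]),YAW+np.pi))
```

```text
(array([ 0.22, 27.96, -0.14]), array([-0.0001, -0.0004, -0.0147]))
```

Emit:
send_rows:
  rows:
    - [[0.2,3,0,0,0,-0.015],[0.2,7,0,0,0,-0.015],[0.2,11,0,0,0,-0.015],[0.2,15,0,0,0,-0.015],[0.2,19,0,0,0,-0.015],[0.2,23,0,0,0,-0.015],[0.2,26,0,0,0,-0.015],[0.2,28,0,0,0,-0.015],[0.2,28,0,0,0,-0.015],[0.2,28,0,0,0,-0.015]]

```text
clock: 6.75
eef_pos: [470.8, 248.2, 258.7]
tool_rot: [-3.141, -0.0, -3.048]
force: [-0.9, -0.5, -3.3]
width: 8.9
gripper_force: 59.3
```

Run:
```python
from h import *
from cell import ctrl
s=ctrl.read_state();w=ctrl.get_image('wrist');pickle.dump((s,w),open('w3.pkl','wb'))
print(s['clock'],s['eef_pos'],s['tool_rot'],s['force'])
c=cv2.resize(cv2.cvtColor(w['pixels'],cv2.COLOR_RGB2BGR)[245:365,0:177],None,fx=4.5,fy=4.5,interpolation=2);cv2.imwrite('pics/w3c.png',c)
```

```text
6.75 [470.78731178 248.20206539 258.65534724] [-3.14068007e+00 -2.95922610e-04 -3.04756649e+00] [-0.93583715 -0.45218448 -3.33643831]
```

View pics/w3c.png

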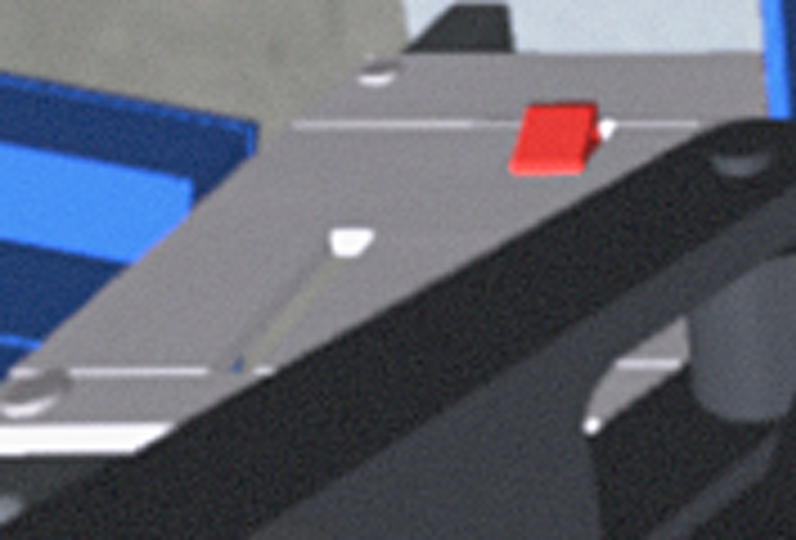

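Run:
```python
from h import *
from cell import ctrl
n=st([1,0,0])-st([0,0,0]); L={}
for f,uv,cc in(('w2.pkl',[335+443/4.5,295.9],[[335+208/4.5,245+177/4.5],[335+283/4.5,245+177/4.5]]),('w3.pkl',[78.2,296.1],[[510/4.5,245+174/4.5],[582/4.5,245+174/4.5]])):
    s,w=pickle.load(open(f,'rb'));T=toolT(s)@w['mount']
    for X,u in((0,uv),(-8,cc[0]),(-8,cc[1])):
        q=st([X,0,0]);c,v=ray(w,[u],T);v=v[0];p=c+v*((q-c)@n/(v@n));print(f,X,inst(p).round(1))
s=ctrl.read_state();print(shift(s,st([-57,0,236]),YAW+np.pi))
```

```text
w2.pkl 0 [ -0.   34.1 129.9]
w2.pkl -8 [ -8.  -13.6 122.1]
w2.pkl -8 [ -8.    2.6 122.3]
w3.pkl 0 [  0.  -27.2 130.9]
w3.pkl -8 [ -8.    3.7 122.4]
w3.pkl -8 [ -8.   19.4 122.4]
(array([ -5.28, -13.98,   2.27]), array([-0.0014, -0.0004,  0.0005]))
```

Run:
```python
from h import *
s,w=pickle.load(open('w3.pkl','rb'));M=w['mount']
print('exp corners',proj(w,[[37,-50,37],[37,50,37]],M),'web front top',proj(w,[[33,-5,-13],[33,5,-13],[33,0,-13]],M))
hs=cv2.cvtColor(w['pixels'],cv2.COLOR_RGB2HSV);m=cv2.inRange(hs,(105,150,60),(125,255,255))
for r in range(164,184,3):
    x=np.nonzero(m[r,140:370])[0]+140;print(r,x.min(),x.max(),(x.min()+x.max())/2) if len(x) else print(r)
for r in (200,210,225):
    print(r,w['pixels'][r,235:275,2].tolist())
s0,w1=pickle.load(open('w1.pkl','rb'))
```

```text
exp corners [[159.4268786  166.50723269]
 [343.0615251  166.61814582]] web front top [[237.57018871 203.02105435]
 [263.25240735 203.03885427]
 [250.41098327 203.02963677]]
164 172 334 253.0
167 168 338 253.0
170 163 342 252.5
173 164 342 253.0
176 163 342 252.5
179 164 342 253.0
182 164 342 253.0
200 [247, 247, 247, 247, 247, 249, 251, 208, 125, 105, 109, 110, 109, 111, 113, 113, 116, 110, 112, 110, 112, 114, 112, 112, 114, 111, 113, 106, 124, 207, 251, 249, 247, 247, 247, 247, 247, 247, 247, 247]
210 [247, 247, 247, 247, 248, 244, 218, 220, 238, 242, 245, 245, 245, 244, 245, 245, 245, 245, 245, 244, 244, 245, 244, 244, 244, 245, 243, 241, 231, 211, 217, 245, 248, 247, 247, 247, 247, 246, 247, 247]
225 [247, 247, 247, 247, 247, 245, 226, 225, 240, 245, 246, 247, 246, 247, 246, 246, 246, 246, 246, 246, 247, 246, 246, 246, 246, 246, 246, 243, 234, 215, 228, 246, 247, 247, 246, 247, 247, 247, 247, 246]
```

```bash
sed -i 's/593.3,118.2,0/593.0,120.2,0/' h.py
python3 - <<'E'
from h import *
from cell import ctrl
s=ctrl.read_state();print(shift(s,st([-56,0,232]),YAW+np.pi))
E
```

```text
(array([ -5.37, -13.77,   2.67]), array([-0.0014, -0.0004,  0.0005]))
```

Emit:
send_rows:
  rows:
    - [[-1,-3,0,0,0,0],[-2.5,-7,0,0,0,0],[-4,-10.5,0,0,0,0],[-5.4,-13,0,0,0,0],[-5.4,-13.8,0.5,0,0,0],[-5.4,-13.8,1.5,0,0,0],[-5.4,-13.8,2.3,0,0,0],[-5.4,-13.8,2.7,0,0,0],[-5.4,-13.8,2.7,0,0,0],[-5.4,-13.8,2.7,0,0,0]]

```text
clock: 7.8
eef_pos: [537.3, 117.2, 232.0]
tool_rot: [3.141, 0.0, -3.046]
force: [0.4, -0.8, -2.8]
width: 9.2
gripper_force: 59.4
```

Emit:
send_rows:
  rows:
    - [[0,0,0.1,0,0,0],[0,0,0.2,0,0,0],[0,0,0.3,0,0,0],[0,0,0.4,0,0,0],[0,0,0.5,0,0,0],[0,0,0.6,0,0,0],[0,0,0.6,0,0,0],[0,0,0.6,0,0,0]]

```text
clock: 8.6
eef_pos: [537.5, 116.1, 225.8]
tool_rot: [3.142, -0.0, -3.048]
force: [-0.5, -0.2, -2.5]
width: 8.9
gripper_force: 59.4
```

Emit:
send_rows:
  rows:
    - [[0,-0.1,0.1,0,0,0],[0,-0.1,0.2,0,0,0],[0,-0.1,0.25,0,0,0],[0,-0.1,0.25,0,0,0]]

```text
clock: 9.0
eef_pos: [537.6, 115.1, 223.3]
tool_rot: [-3.142, -0.0, -3.048]
force: [-0.3, -0.7, -2.8]
width: 8.8
gripper_force: 59.4
```

Emit:
send_rows:
  rows:
    - [[0,0,0.05,0,0,0],[0,0,0.1,0,0,0],[0,0,0.1,0,0,0]]

```text
clock: 9.3
eef_pos: [537.6, 115.2, 222.3]
tool_rot: [-3.142, -0.0, -3.048]
force: [-0.0, -0.4, -3.9]
width: 8.8
gripper_force: 59.4
```

Emit:
send_rows:
  rows:
    - [[0,0,0.05,0,0,0],[0,0,0.1,0,0,0],[0,0,0.1,0,0,0]]

```text
clock: 9.6
eef_pos: [537.6, 115.2, 221.8]
tool_rot: [-3.141, 0.0, -3.048]
force: [-2.4, -0.5, 2.5]
width: 8.9
gripper_force: 60.3
```

Emit:
send_rows:
  rows:
    - [[0,0,-0.5,0,0,0],[0,0,-1,0,0,0],[1,0,-1,0,0,0],[2,0,-1,0,0,0],[3,0,-1,0,0,0],[3,0,1,0,0,0],[3,0,3,0,0,0],[3,0,5,0,0,0],[3,0,5.3,0,0,0],[3,0,5.3,0,0,0]]

```text
clock: 10.6
eef_pos: [506.9, 112.3, 168.2]
tool_rot: [-3.141, -0.001, -3.048]
force: [0.2, 0.4, -3.2]
width: 9.3
gripper_force: 59.3
```

Run:
```python
from h import *
from cell import ctrl
s=ctrl.read_state();w=ctrl.get_image('wrist');sc=ctrl.get_image('scene');pickle.dump((s,w,sc),open('w4.pkl','wb'))
print(s['clock'],s['eef_pos'],inst(s['eef_pos']),s['tool_rot'],s['force'])
print(shift(s,st([-74,0,168.4]),YAW+np.pi))
a=cv2.resize(sc['pixels'][150:280,130:290],None,fx=5,fy=4.6,interpolation=2)
cv2.imwrite('pics/s4.png',cv2.cvtColor(a,cv2.COLOR_RGB2BGR))
```

```text
10.6 [506.94440151 112.2796807  168.16659979] [-8.64193099e+01  1.91272338e-02  1.68166600e+02] [-3.14148321e+00 -1.35970032e-03 -3.04765701e+00] [ 0.21915389  0.44789901 -3.23459385]
(array([-1.24, -0.  , -0.03]), array([-0.0001, -0.0014,  0.0019]))
```

View pics/s4.png

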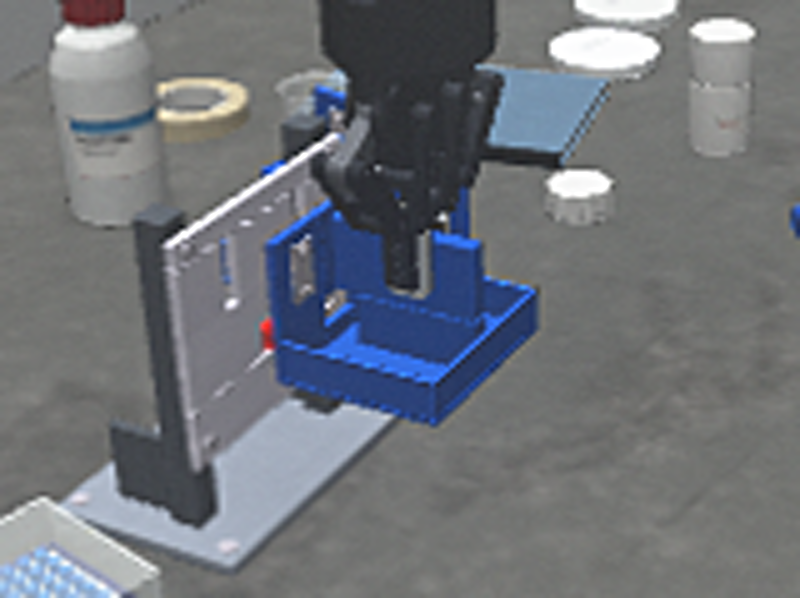

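Emit:
send_rows:
  rows:
    - [[-0.8,0,0,0,-0.001,0],[-1.6,0,0,0,-0.001,0],[-2.2,0,0,0,-0.001,0],[-2.2,0,0,0,-0.001,0],[-2.2,0,0,0,-0.001,0]]

```text
clock: 11.2
eef_pos: [529.7, 114.4, 168.3]
tool_rot: [3.141, 0.001, -3.048]
force: [0.3, 0.6, -3.3]
width: 9.2
gripper_force: 59.4
```

Emit:
send_rows:
  rows:
    - [[-0.1,0,0,0,0,0],[-0.2,0,0,0,0,0],[-0.3,0,0,0,0,0],[-0.3,0,0,0,0,0]]

```text
clock: 11.6
eef_pos: [532.8, 114.7, 168.4]
tool_rot: [3.142, 0.001, -3.048]
force: [0.3, -0.5, -3.2]
width: 9.0
gripper_force: 59.4
```

Emit:
send_rows:
  rows:
    - [[-0.1,0,0,0,0,0],[-0.2,0,0,0,0,0],[-0.2,0,0,0,0,0]]

```text
clock: 11.9
eef_pos: [534.8, 114.9, 168.4]
tool_rot: [3.142, 0.001, -3.048]
force: [0.0, 0.6, -3.2]
width: 9.0
gripper_force: 59.4
```

Emit:
send_rows:
  rows:
    - [[-0.1,0,0,0,0,0],[-0.2,0,0,0,0,0],[-0.2,0,0,0,0,0]]

```text
clock: 12.2
eef_pos: [536.8, 115.1, 168.4]
tool_rot: [3.141, 0.001, -3.048]
force: [-0.6, 0.4, -3.3]
width: 9.5
gripper_force: 59.4
```

Emit:
send_rows:
  rows:
    - [[-0.1,0,0,0,0,0],[-0.15,0,0,0,0,0],[-0.15,0,0,0,0,0]]

```text
clock: 12.5
eef_pos: [538.2, 115.2, 168.4]
tool_rot: [3.142, 0.001, -3.048]
force: [0.1, -0.0, -3.0]
width: 9.3
gripper_force: 59.4
```

Emit:
send_rows:
  rows:
    - [[-0.1,0,0,0,0,0],[-0.2,0,0,0,0,0],[-0.2,0,0,0,0,0]]

```text
clock: 12.8
eef_pos: [540.3, 115.4, 168.4]
tool_rot: [3.141, 0.001, -3.048]
force: [0.9, -0.3, -3.1]
width: 9.3
gripper_force: 59.4
```

Emit:
send_rows:
  rows:
    - [[-0.1,0,0,0,0,0],[-0.15,0,0,0,0,0],[-0.15,0,0,0,0,0]]

```text
clock: 13.1
eef_pos: [541.7, 115.5, 168.3]
tool_rot: [-3.142, 0.001, -3.048]
force: [0.3, 0.2, -2.8]
width: 8.9
gripper_force: 59.4
```

Emit:
send_rows:
  rows:
    - [[-0.1,0,0,0,0,0],[-0.15,0,0,0,0,0],[-0.15,0,0,0,0,0]]

```text
clock: 13.4
eef_pos: [543.1, 115.7, 168.3]
tool_rot: [3.142, 0.001, -3.048]
force: [-1.1, -1.2, -3.0]
width: 8.9
gripper_force: 59.5
```

Emit:
send_rows:
  rows:
    - [[-0.05,0,0,0,0,0],[-0.1,0,0,0,0,0],[-0.1,0,0,0,0,0]]

```text
clock: 13.7
eef_pos: [543.3, 115.6, 168.2]
tool_rot: [-3.141, -0.0, -3.048]
force: [-2.8, -0.7, -2.2]
width: 9.2
gripper_force: 59.7
```

Emit:
send_rows:
  rows:
    - [[-0.05,0,0,0,0,0],[-0.1,0,0,0,0,0],[-0.1,0,0,0,0,0]]

```text
clock: 14.0
eef_pos: [543.5, 115.5, 168.1]
tool_rot: [-3.14, -0.002, -3.047]
force: [-6.3, -2.0, 0.7]
width: 9.8
gripper_force: 60.0
```

Emit:
send_rows:
  rows:
    - [[0.1,0,0,0,0,0],[0.1,0,0.1,0,0,0],[0.1,0,0.2,0,0,0],[0.1,0,0.3,0,0,0],[0.1,0,0.3,0,0,0]]

```text
clock: 14.5
eef_pos: [543.4, 115.9, 165.3]
tool_rot: [-3.142, -0.0, -3.048]
force: [-6.1, -0.1, -0.7]
width: 9.5
gripper_force: 59.9
```

Emit:
send_rows:
  rows:
    - [[0,0,0.1,0,0,0],[0,0,0.2,0,0,0],[0,0,0.2,0,0,0]]

```text
clock: 14.8
eef_pos: [543.3, 116.0, 163.3]
tool_rot: [3.142, -0.0, -3.048]
force: [-5.3, -0.5, 1.0]
width: 9.5
gripper_force: 60.1
```

Emit:
send_rows:
  rows:
    - [[0,0,0.15,0,0,0],[0,0,0.3,0,0,0],[0,0,0.45,0,0,0],[0,0,0.6,0,0,0],[0,0,0.75,0,0,0],[0,0,0.75,0,0,0]]

```text
clock: 15.4
eef_pos: [543.3, 116.2, 156.1]
tool_rot: [3.141, -0.0, -3.048]
force: [-6.2, 0.4, 2.0]
width: 9.2
gripper_force: 60.3
```

Emit:
send_rows:
  rows:
    - [[0,0,0.15,0,0,0],[0,0,0.3,0,0,0],[0,0,0.45,0,0,0],[0,0,0.6,0,0,0],[0,0,0.75,0,0,0],[0,0,0.75,0,0,0]]

```text
clock: 16.0
eef_pos: [543.2, 115.6, 147.7]
tool_rot: [-3.141, -0.001, -3.048]
force: [-5.3, -0.4, -3.2]
width: 8.9
gripper_force: 59.4
```

Emit:
send_rows:
  rows:
    - [[0,0,0.15,0,0,0],[0,0,0.3,0,0,0],[0,0,0.45,0,0,0],[0,0,0.6,0,0,0],[0,0,0.6,0,0,0]]

```text
clock: 16.5
eef_pos: [543.2, 115.6, 141.9]
tool_rot: [-3.141, -0.001, -3.048]
force: [-5.9, -0.1, -2.6]
width: 9.2
gripper_force: 59.5
```

Emit:
send_rows:
  rows:
    - [[0,0,0.1,0,0,0],[0,0,0.2,0,0,0],[0,0,0.2,0,0,0]]

```text
clock: 16.8
eef_pos: [543.4, 115.6, 139.7]
tool_rot: [-3.141, -0.001, -3.048]
force: [-4.5, -0.4, -6.0]
width: 8.9
gripper_force: 59.1
```

Emit:
send_rows:
  rows:
    - [[0,0,0.05,0,0,0],[0,0,0.1,0,0,0],[0,0,0.1,0,0,0]]

```text
clock: 17.1
eef_pos: [543.5, 115.6, 139.3]
tool_rot: [-3.141, -0.0, -3.047]
force: [-6.0, -1.5, -0.5]
width: 9.2
gripper_force: 60.0
```

Emit:
send_rows:
  rows:
    - [[0,0,0.05,0,0,0],[0,0,0.1,0,0,0],[0,0,0.1,0,0,0]]

```text
clock: 17.4
eef_pos: [543.5, 115.7, 138.5]
tool_rot: [-3.141, -0.0, -3.047]
force: [-6.5, -1.6, 0.0]
width: 8.6
gripper_force: 60.1
```

Emit:
send_rows:
  rows:
    - [[0,0,0.05,0,0,0],[0,0,0.1,0,0,0],[0,0,0.1,0,0,0]]

```text
clock: 17.7
eef_pos: [543.5, 115.7, 137.9]
tool_rot: [-3.141, 0.0, -3.047]
force: [-7.9, -0.8, 4.1]
width: 9.0
gripper_force: 60.8
```

Emit:
send_rows:
  rows:
    - [[0,0,0.05,0,0,0],[0,0,0.05,0,0,0],[0,0,0.05,0,0,0]]

```text
clock: 18.0
eef_pos: [543.5, 115.7, 137.9]
tool_rot: [-3.14, 0.0, -3.047]
force: [-8.3, -1.8, 7.9]
width: 9.0
gripper_force: 61.3
```

Emit:
send_rows:
  rows:
    - [[0.05,0,-0.1,0,0,0],[0.05,0,-0.2,0,0,0],[0.05,0,-0.35,0,0,0],[0.05,0,-0.35,0,0,0]]

```text
clock: 18.4
eef_pos: [543.4, 115.5, 139.8]
tool_rot: [3.142, 0.0, -3.048]
force: [-3.0, -0.1, -6.8]
width: 9.0
gripper_force: 59.3
```

Run:
```python
from h import *
from cell import ctrl
s=ctrl.read_state();w=ctrl.get_image('wrist');print(s['eef_pos'],s['force'])
for n in('scene','top'):
    d=ctrl.get_image(n);m=cv2.inRange(cv2.cvtColor(d['pixels'],cv2.COLOR_RGB2HSV),(0,170,100),(6,255,255))
    P=proj(d,st([-4,0,98]))[0];u,v=P.astype(int);print(n,P,m[v-12:v+12,u-12:u+12].sum()//255)
```

```text
[543.38153461 115.51904905 139.80288229] [-3.01821085 -0.13514772 -6.80719901]
scene [185.07457581 222.41114605] 18
top [177.22654108 175.03674381] 0
```

Emit:
send_rows:
  rows:
    - [[0,0,-0.1,0,0,0],[0,0,-0.1,0,0,0]]

```text
clock: 18.75
eef_pos: [543.4, 115.4, 140.2]
tool_rot: [3.141, -0.0, -3.048]
force: [0.1, 0.8, -20.1]
width: 9.0
gripper_force: 58.5
```

Emit:
send_rows:
  rows:
    - [[0,0,0.1,0,0,0],[0,0,0.2,0,0,0],[0,0,0.3,0,0,0],[0,0,0.35,0,0,0],[0,0,0.35,0,0,0]]

```text
clock: 19.25
eef_pos: [543.4, 115.5, 139.3]
tool_rot: [-3.14, 0.002, -3.048]
force: [-6.5, -2.8, -1.5]
width: 9.1
gripper_force: 61.4
```

Emit:
send_rows:
  rows:
    - [[0,0,0,0,0,0],[0,0,0,0,0,0],[0,0,0,0,0,0],[0,0,0,0,0,0],[0,0,0,0,0,0],[0,0,0,0,0,0],[0,0,0,0,0,0],[0,0,0,0,0,0]]
  grip: 0

```text
clock: 20.05
eef_pos: [543.6, 115.7, 137.8]
tool_rot: [3.142, 0.001, -3.048]
force: [-0.5, 0.4, 0.3]
width: 85.2
gripper_force: 0.0
```

Emit:
send_rows:
  rows:
    - [[0,0,-1,0,0,0],[0,0,-3,0,0,0],[0,0,-6,0,0,0],[0,0,-9,0,0,0],[2,0,-12,0,0,0],[5,0,-14,0,0,0],[8,0,-14,0,0,0],[8,0,-14,0,0,0],[8,0,-14,0,0,0]]

```text
clock: 20.95
eef_pos: [464.0, 108.1, 278.6]
tool_rot: [-3.141, 0.003, -3.048]
force: [0.9, -0.4, -1.5]
width: 85.1
gripper_force: 0.0
```

Run:
```python
from h import *
from cell import ctrl
w=ctrl.get_image('scene')
a=cv2.resize(w['pixels'][150:280,130:290],None,fx=5,fy=4.6,interpolation=2)
cv2.imwrite('pics/s5.png',cv2.cvtColor(a,cv2.COLOR_RGB2BGR))
```

```text
(no output)
```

View pics/s5.png

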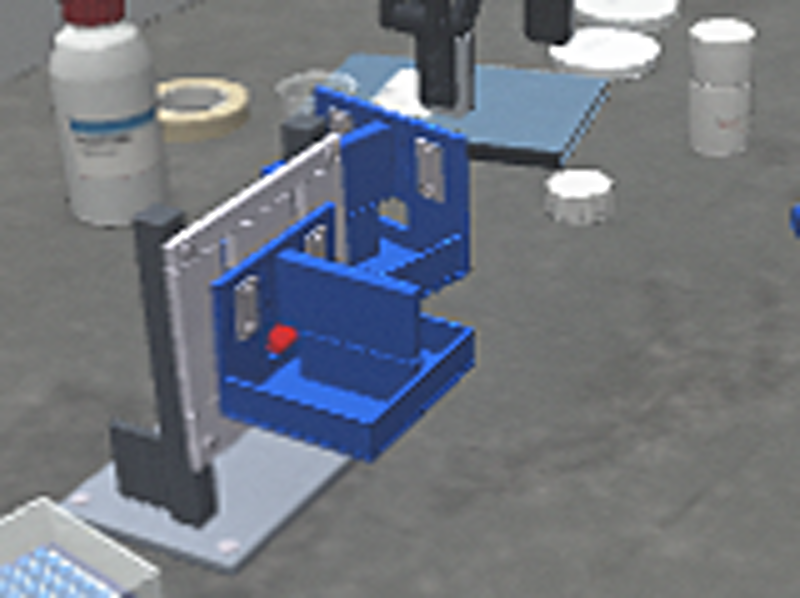

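The picture shows the tray hanging level against the plate, with the red catch showing through its window at (283, 338). The gripper is clear of it, so I'm handing the job in.

```bash
python3 -c "
from cell import ctrl
print(ctrl.finish_job())"
```

```text
the job is handed in; nothing more can be done
None
```

The blue tray is hanging on the plate and let go. A lift test of about 17 N did not free it, the last picture shows it level with the red catch through its window, and I handed the job in at about 21 s; no verdict came back.

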